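Fit the cup head to the vortex mixer and hold a sample on it

TASK

Mix the tall sample: fit the cup head fully home on the vortex mixer's bare spindle and let go of it, then take the tall stoppered tube out of the rack, stand its lower end in the cup and press straight down, with about 10 N, so that the spring-loaded spindle sinks to about half of its 8 mm travel. Keep it pressed there for about three seconds without touching the head, and finish with the tube still gripped and still pressing; do not let go. Leave the other tubes and everything else where they are.

Things in the scene. Friction and masses are not known exactly. Their poses are not given: they have to be found in the camera images.
- cup_head: The mixer's cup head, loose, about 90 g, standing upright on its hub. A dark rubber cup 44 mm across outside (upright wall 32 to 54 mm up, 5 mm thick, open top) on a grey hub 26 mm across (0 to 24 mm up). A blind bore 16 mm across, 24 mm deep runs up into the hub from below. 54 mm high. Origin: centre of the hub's lower end (mouth of the bore); z up its axis.
- cup_floor (a point): On the cup head: centre of the flat floor inside the cup, 29 mm above the head's origin; the cup is 25 mm deep, its floor about 22 mm across, widening to 34 mm.
- cup_grip (a point): On the cup head: a point on its axis 44 mm above its origin, where the cup's outside (44 mm) can be gripped from above.
- platform_head: The mixer's other head, a flat dark disc 76 mm across on a 26 mm hub, 28 mm high, standing loose on the bench near the cup head (the two may have swapped places). Not used: leave it. Origin: centre of its underside.
- mixer: Small white vortex mixer, fixed to the bench: a round tapered housing 124 mm across at the foot, 92 mm at its top 66 mm up. Its drive spindle stands on the centre line. Origin: centre of its underside, z up.
- spindle_seat (a point): On the mixer's drive spindle, moving with it: centre of the upper face of the steel flange (32 mm across, 82 mm above the bench when not pressed) on which the head's hub comes to rest. Above it stands the spigot, 13.5 mm across and 20 mm high, tip chamfered over 3 mm. z points up along the spigot.
- spindle (a joint): How far the spring-loaded spindle is pressed down, in m: 0 up at rest, 0.008 at its lower stop. The spring needs 4 N before it starts to move, then 1.5 N per mm more (10 N at 4 mm, 16 N at the stop); it springs back when let go. The weight of the head and the tube alone does not move it.
- tall_tube: The sample tube: the only tall one in the rack, stoppered, 16 mm across, 136 mm overall, about 30 g, standing about 50 mm above the short tubes. Its stopper, a cylinder 19 mm across, is the top 24 mm. Origin: centre of its rounded lower end; z up its axis. In the rack that end is 6 mm above the bench; it stands loosely in any one of four of the rack's places.
- tall_tube_cap (a point): On the tall tube's axis, 124 mm above its lower end, the middle of its stopper: a place to grip it from above.
- rack: Plastic lattice rack in a shallow black tray, fixed: 97 mm (its x) by 189 mm (its y), square 18 mm places at 23 mm pitch, top face 68 mm above the bench; tray 165 by 235 mm with an 11 mm rim. Origin: centre of the tray's underside. It carries many short tubes whose stoppers reach 94 mm above the bench.
- jar: Lidded specimen jar, 54 mm across, 65 mm high, loose, beyond the mixer. Leave it. Origin: centre of its underside.
- pen: Marker pen lying on the bench on the robot's side of the mixer, 130 mm long, 13 mm thick. Leave it. Origin: under its middle.
- stopper: A loose tube stopper standing on the bench, 19 mm across, 24 mm high. Leave it. Origin: centre of its underside.
- short_tube0: A short stoppered tube loose in the rack, 16 mm across (stopper 19 mm), 88 mm overall. Leave it. Origin: its lower end.
- short_tube1: A short stoppered tube loose in the rack, 16 mm across (stopper 19 mm), 88 mm overall. Leave it. Origin: its lower end.
- short_tube2: A short stoppered tube loose in the rack, 16 mm across (stopper 19 mm), 88 mm overall. Leave it. Origin: its lower end.
Things that resemble listed ones, but are neither listed nor needed, are in the scene too. What is shaped like the cup_head but blue is not meant.

How it is judged (in metres and radians):
On the way, in this order (a step that is already met when the one before it is completed fails the run):
1. the cup head sits fully home on the spindle and is let go, the spindle unpressed (z of cup_head in the frame of spindle_seat between -0.003 and 0.002 m and horizontal distance between cup_head and spindle_seat below 0.003 m and angle between cup_head's own z axis and vertical below 0.08 rad and contact force between each of the arm, the fingers and cup_head below 0.3 N and value of joint spindle below 0.001 m), for 0.2 s.
2. the tall tube is lifted out of the rack (z of tall_tube in the frame of rack above 0.07 m and contact force between the fingers and tall_tube above 1 N), for 0.1 s.
3. the tube, held upright in the cup, keeps the spindle pressed 2.5 to 6.5 mm down for 2.5 s (z of cup_head in the frame of spindle_seat between -0.003 and 0.002 m and horizontal distance between cup_head and spindle_seat below 0.003 m and angle between cup_head's own z axis and vertical below 0.08 rad and contact force between each of the arm, the fingers and cup_head below 0.3 N and value of joint spindle between 0.0025 and 0.0065 m and distance between tall_tube and cup_floor below 0.01 m and angle between tall_tube's own z axis and vertical below 0.2 rad and contact force between tall_tube and cup_head above 4 N and contact force between the fingers and tall_tube above 3 N), for 2.5 s.
At the end, for the whole second after the job is handed in: Still gripped, the tall tube stands in the cup (end within 10 mm of the floor's middle, tilt under 0.2 rad), pressing with over 4 N; spindle 2.5 to 6.5 mm down; cup head home (2 mm of the flange, 3 mm of the axis, tilt under 0.08 rad), touched by neither fingers nor arm (all of step 3); the arm keeps its last pose, push and grip.
It fails at once if another tube, the platform head, the pen, the jar or the loose stopper is shifted (distance of any of short_tube0, short_tube1, short_tube2 from where it was at the start of the episode above 0.02 m or distance of any of platform_head, pen, jar, stopper from where it was at the start of the episode above 0.03 m).
It fails at once if a standing bystander is tipped over (angle between any of short_tube0, short_tube1, short_tube2, platform_head, jar, stopper's own z axis and vertical above 0.5 rad).
It also fails if it takes over 69 s, if anything falls off the work surface, if the arm or the gripper's body presses on something with over 40 N, if the wrist force passes 120 N, or if a joint passes its speed limit or range.

ROBOT

A 6-joint arm with a two-finger parallel gripper is mounted at the origin on the work surface. World frame = base frame: x ahead of the robot, y to its left, z up, the work surface at z = 0. Lengths are in mm, angles in rad, forces in N, time in s.
With the tool pointing down it reaches from about 275 to 975 mm from the base axis. Payload 8.4 kg.
Tool frame: the origin (TCP) lies at the centre of the arm's flange, where the gripper is bolted on; the fingertips stand 190 mm ahead of it and the grasp point (between the pads) lies 171 mm ahead of it (grip_point_offset is the distance from the TCP to the grasp point, in mm); z points along the fingers, y is the line along which they close (so a half turn about z gives the same grasp; the last joint's range is limited). The gripper opens to 92 mm and grips with 3 to 60 N. Pads are 20 mm wide; open, the fingers measure 128 mm over their backs; the gripper's body (75 mm by 189 mm) begins 69 mm behind the grasp point.
Start: joints at [1.203, 0.353, 1.633, -0, 1.155, -0.002], TCP at [223.559, 583.653, 404.683] pointing down, gripper open.
Joint ranges: [-2.63, 2.63], [-0.92, 2.1], [0.06, 2.66], [-1.3, 4.44], [0, 2.69], [-3.02, 3.02]. Speed limits (rad/s): [2.22, 2.22, 2.79, 3.14, 3.14, 3.14].

INTERFACE

Orientations are given as a 3x3 rotation matrix whose columns are the frame's x, y, z axes.
In Python, from rig import * gives the robot as it stands. Calls block until the motion is done:
- move_pose(position, orientation): joint-space move of the TCP to a pose.
- servo_line(position, rot=None, velocity=150, until_force=None): straight line of the TCP; rot=None keeps the orientation; velocity is the mean speed in mm/s. With until_force (N) it stops when the force on the tool has changed by that much, and returns True; else False.
- movej(angles): joint-space move.
- set_gripper(opening, strength=None): finger opening in mm; strength is the grip in N (None keeps the last); returns when the fingers have stopped.
- pause(seconds).
- inverse_kinematics(position, orientation): joint angles nearest the present ones, or None.
- get_image(name): name is "scene" or "side" or "wrist"; returns a dict with "img" (400x640x3 uint8, red, green, blue), "depth" (400x640 float32, mm along the optical axis (not along the pixel's ray), 0 where there is no reading), "fx", "fy", "cx", "cy" (pixels), "dist_coeffs" ([k1, k2, p1, p2, k3] as OpenCV has them; the pictures are not rectified), "rvec" (rotation vector, rad) and "tvec" (3), from world to camera coordinates, as OpenCV has them; the wrist camera has in their place "tool_from_camera" (4x4, takes a point from camera to tool coordinates, whose origin is the TCP and whose axes are the flange's). Camera axes: x right, y down, z forward; pixel columns grow to the right and rows downward; lengths in mm; the calibration is good to about 2 mm. A picture is of the moment at which its call begins: read the wrist's pose just before it.
A pose or a line that the arm cannot do raises IKError and nothing moves.
- sign_off(): hands the job in; it is judged then, once.
Readings, each from a call of its own:
- get_time_s(): time.
- get_qpos(): joint angles.
- get_joint_vel(): joint speeds.
- get_joint_efforts(): joint torques, N m.
- get_eef_pos(): TCP position.
- get_tool_rot(): TCP orientation.
- get_force(): force on the tool from outside, world axes, zero at the start.
- get_ft_torque(): the same for the moment, N m.
- get_opening(): finger opening in mm.
- get_gripper_force(): force on a finger pad.
Only numpy, scipy, OpenCV 4.12 (cv2) and the standard library are available. Lean on these libraries where they do the work, as an engineer would, in place of code of your own. Each camera call takes 0.05 s, during which the arm holds its last target. There are 200 camera calls.

## Working session

There is one attempt and no reset: what is moved stays moved. The work goes in short steps, each a Python script; the robot and the scene stay as the last script left them, time stands still between calls to the robot, and variables do not carry over. Pictures are saved under pics/ and viewed, at most 10 in all, crops included, and the job is handed in when it is done.

```bash
ls; mkdir -p pics
cat > h.py <<'E'
from rig import *
import numpy as np, cv2
def cam(name):
    if name=="wrist":
        p=np.array(get_eef_pos());R=np.array(get_tool_rot())
        d=get_image(name)
        T=np.array(d["tool_from_camera"]); W=np.eye(4);W[:3,:3]=R;W[:3,3]=p
        d["W"]=W@T
    else:
        d=get_image(name)
        R,_=cv2.Rodrigues(np.array(d["rvec"],float));t=np.array(d["tvec"],float).ravel()
        W=np.eye(4);W[:3,:3]=R.T;W[:3,3]=-R.T@t;d["W"]=W
    d["K"]=np.array([[d["fx"],0,d["cx"]],[0,d["fy"],d["cy"]],[0,0,1]],float)
    return d
def ray(d,u,v):
    q=cv2.undistortPoints(np.array([[[u,v]]],float),d["K"],np.array(d["dist_coeffs"],float)).ravel()
    return d["W"][:3,3],d["W"][:3,:3]@np.array([q[0],q[1],1])
def at_z(d,u,v,z):
    o,r=ray(d,u,v);return o+r*(z-o[2])/r[2]
def at_depth(d,u,v):
    o,r=ray(d,u,v);return o+r*d["depth"][int(v),int(u)]
def cloud(d):
    h,w=d["depth"].shape
    g=np.stack(np.meshgrid(np.arange(w),np.arange(h)),-1).reshape(-1,1,2).astype(float)
    q=cv2.undistortPoints(g,d["K"],np.array(d["dist_coeffs"],float)).reshape(-1,2)
    c=np.c_[q,np.ones(len(q))]*d["depth"].reshape(-1,1)
    P=(c@d["W"][:3,:3].T+d["W"][:3,3]).reshape(h,w,3); P[d["depth"]==0]=np.nan
    return P
def save(d,n,crop=None,s=1):
    im=d["img"][...,::-1]
    if crop: im=im[crop[1]:crop[3],crop[0]:crop[2]]
    cv2.imwrite("pics/"+n,cv2.resize(im,None,fx=s,fy=s,interpolation=cv2.INTER_CUBIC))
E
python3 - <<'E'
from h import *
import pickle
D={}
for n in("scene","side"):
    d=cam(n);D[n]=d;print(n,d["W"][:3,3].round(),d["W"][:3,2].round(2))
    save(d,n+".png")
pickle.dump(D,open("D.pkl","wb"))
print(get_time_s(),get_force())
E
```

```text
pics
scene [1181. -509. 1043.] [-0.51  0.39 -0.76]
side [  76. 1028.  766.] [ 0.38 -0.79 -0.49]
0.1 [-0.63970197  0.68850532  0.29576681]
```

View pics/scene.png

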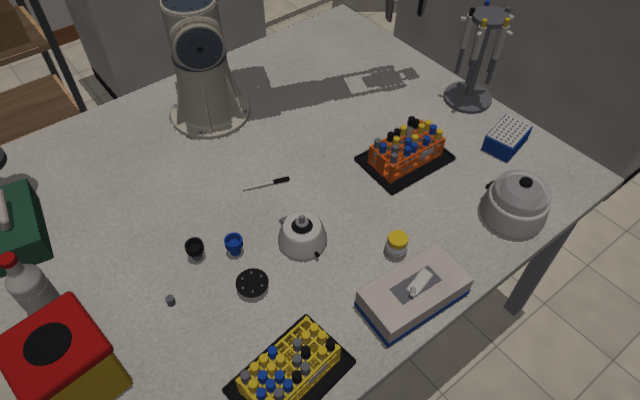

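View pics/side.png

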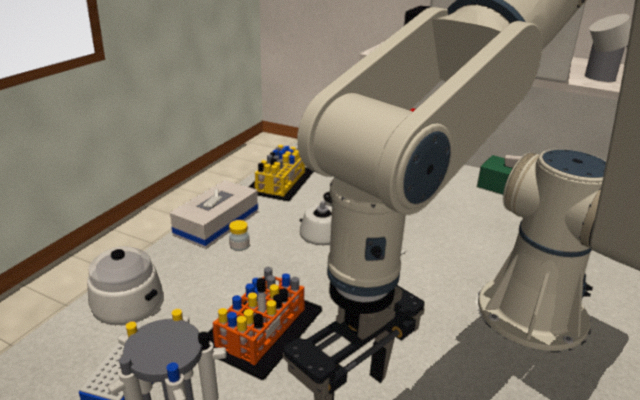

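Run:
```python
from h import *
import pickle
D=pickle.load(open("D.pkl","rb"))
d=D["scene"]; im=d["img"][...,::-1]
a=cv2.resize(im[110:195,345:465],(400,283),interpolation=cv2.INTER_CUBIC)
b=cv2.resize(im[310:400,220:360],(400,257),interpolation=cv2.INTER_CUBIC)
c=cv2.resize(im[170:310,150:350],(800,560)[0:2],interpolation=cv2.INTER_CUBIC)
cv2.imwrite("pics/c1.png",c)
s=D["side"]["img"][...,::-1]
e=cv2.resize(s[260:380,205:325],(400,300),interpolation=cv2.INTER_CUBIC)
f=cv2.resize(s[140:200,245:325],(400,300),interpolation=cv2.INTER_CUBIC)
cv2.imwrite("pics/c2.png",np.vstack([np.hstack([cv2.resize(a,(400,300)),cv2.resize(b,(400,300))]),np.hstack([e,f])]))
P=cloud(d)
for n,(x0,y0,x1,y1) in dict(orange=(355,110,460,190),yellow=(225,310,360,400)).items():
    q=P[y0:y1,x0:x1].reshape(-1,3);z=q[:,2]
    print(n,np.nanmin(q,0).round(),np.nanmax(q,0).round()); m=z>108
    iy,ix=np.unravel_index(np.where(m)[0],(y1-y0,x1-x0))
    for k in range(0,m.sum(),max(1,m.sum()//12)): print(ix[k]+x0,iy[k]+y0,q[m][k].round())
for n,u,v,z in(("cup",194,243,54),("blue",233,239,54),("platform",252,282,28),("spindle",302,218,102),("mixertop",302,226,66),("jar",398,238,65),("stopper",170,299,24)):
    print(n,at_z(d,u,v,z).round(),at_depth(d,u,v).round())
```

```text
orange [268. 144. -10.] [695. 614. 142.]
410 116 [504. 344. 139.]
408 118 [507. 333. 140.]
408 119 [511. 328. 142.]
408 120 [510. 331. 136.]
408 121 [510. 332. 132.]
407 122 [506. 334. 124.]
414 122 [521. 344. 129.]
413 123 [523. 338. 130.]
413 124 [519. 343. 122.]
413 125 [521. 342. 120.]
413 126 [523. 341. 118.]
407 128 [513. 329. 111.]
410 130 [522. 332. 109.]
yellow [ 617. -432.   -9.] [951. -95.  99.]
cup [ 450. -303.   54.] [ 436. -299.   35.]
blue [ 497. -224.   54.] [ 484. -219.   35.]
platform [ 610. -247.   28.] [ 609. -247.   27.]
spindle [579. -78. 102.] [578. -77. 100.]
mixertop [575. -76.  66.] [583. -82.  78.]
jar [743.  81.  65.] [742.  82.  63.]
stopper [ 530. -415.   24.] [ 531. -415.   25.]
```

View pics/c1.png

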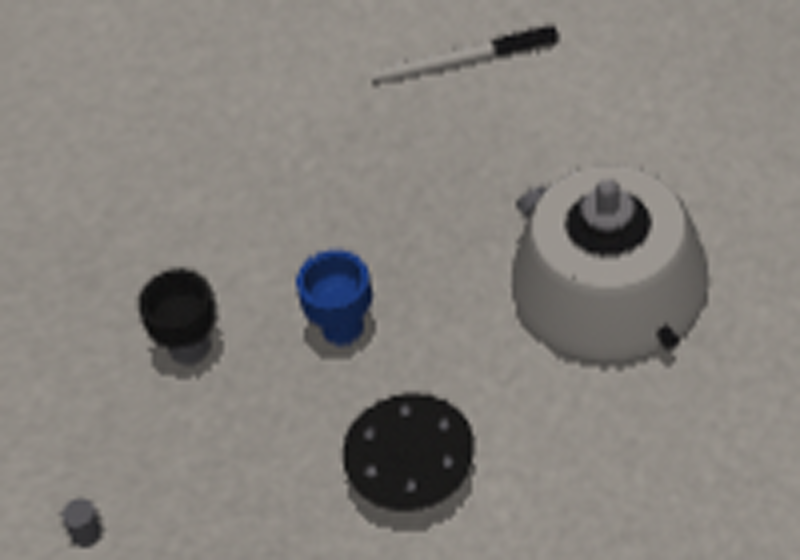

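View pics/c2.png

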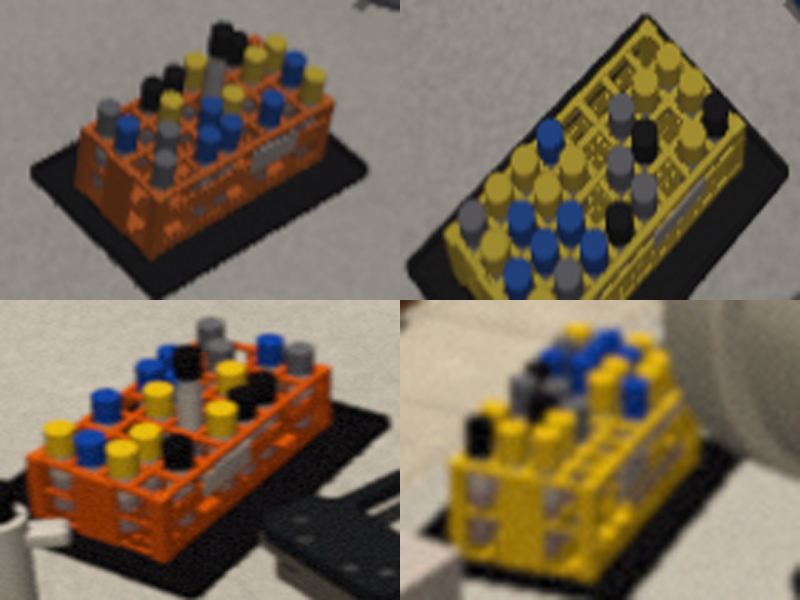

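```bash
cat >> h.py <<'E'
def Rd(yaw):
    y=np.array([np.cos(yaw),np.sin(yaw),0]);z=np.array([0,0,-1.]);return np.c_[np.cross(y,z),y,z]
def bestyaw(p,yaw):
    "yaw or yaw+pi, with the smaller |q6|"
    c=[(abs(q[5]),w) for w in (yaw,yaw+np.pi) if (q:=inverse_kinematics(p,Rd(w))) is not None]
    print([round(a,2) for a,_ in c]); return min(c)[1]
E
python3 - <<'E'
from h import *
print(np.array(get_tool_rot()).round(2))
d=get_image("wrist");print(np.array(d["tool_from_camera"]).round(2),d["fx"])
p=[443,-303,400]
w=bestyaw(p,np.radians(149));print(w)
move_pose(p,Rd(w));print(get_qpos(),get_time_s())
d=cam("wrist");save(d,"w1.png")
P=cloud(d);
def circ(P,near,zlo,zhi,r=45):
    m=(P[...,2]>zlo)&(P[...,2]<zhi)&(np.hypot(P[...,0]-near[0],P[...,1]-near[1])<r)
    q=P[m];return q,np.argwhere(m)
q,_=circ(P,(443,-303),48,60)
print(len(q),q.min(0),q.max(0),q.mean(0)); 
if len(q): print(cv2.minEnclosingCircle(q[:,:2].astype(np.float32)))
E
```

```text
[[-0.93  0.36 -0.  ]
 [ 0.36  0.93 -0.  ]
 [-0.   -0.   -1.  ]]
[[-0.   -0.96 -0.29 81.34]
 [ 1.   -0.    0.   -0.77]
 [-0.   -0.29  0.96 19.18]
 [ 0.    0.    0.    1.  ]] 318.32737769845875
[np.float64(0.06)]
5.742133239061344
[-6.01655234e-01  2.20993965e-01  1.82700122e+00  1.41515415e-04
  1.09360614e+00 -6.16908090e-02] 3.3417
585 [ 428.86433701 -326.09348946   48.00652247] [ 471.73862854 -283.23476616   56.97978273] [ 450.43696289 -304.40495712   54.14795289]
((450.2704772949219, -304.8551940917969), 21.815717697143555)
```

View pics/w1.png

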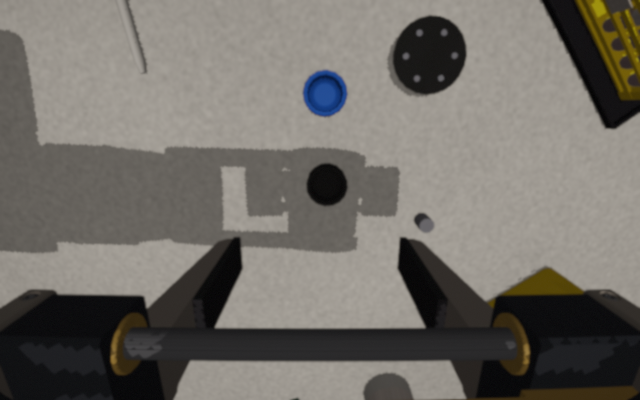

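Run:
```python
from h import *
w=5.742133
move_pose([579,-78,420],Rd(w));print(get_qpos()[5],get_time_s())
d=cam("wrist");save(d,"w2.png",(260,100,400,240),4)
P=cloud(d);r=np.hypot(P[...,0]-579,P[...,1]+78)
for lo,hi,rr in((97,106,15),(79,85,22),(62,70,52)):
    q=P[(P[...,2]>lo)&(P[...,2]<hi)&(r<rr)]
    print(len(q),q.mean(0).round(1),np.median(q[:,2]),cv2.minEnclosingCircle(q[:,:2].astype(np.float32)),q.min(0),q.max(0))
# edge via image: project expected
```

```text
0.4037382474905002 4.4167
145 [572.8 -73.7 101.9] 102.14445211874653 ((572.2201538085938, -74.28627014160156), 6.810028553009033) [566.14306999 -80.66103186  97.80361622] [578.95688928 -67.85677919 104.41092192]
526 [573.7 -73.4  82.9] 82.92008471611246 ((572.1880493164062, -74.46463775634766), 15.99242877960205) [557.30891099 -89.83750333  79.53558333] [588.16094712 -58.584751    84.83585231]
4668 [575.4 -72.4  67. ] 66.91989907067043 ((573.2200317382812, -74.59065246582031), 48.486698150634766) [ 527.3104136  -122.07941521   62.02049916] [620.83870588 -26.28605535  69.99607179]
```

View pics/w2.png

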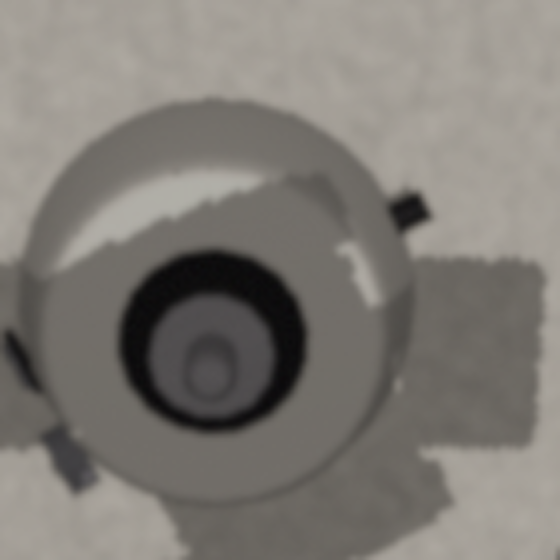

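Run:
```python
from h import *
w=5.742133;R=Rd(w)
c=np.array([450.3,-304.9])
move_pose([*c,300],R)
servo_line([*c,215.5],velocity=120,until_force=8)
set_gripper(40,25);print("open",get_opening(),get_gripper_force(),get_eef_pos())
servo_line([*c,330],velocity=150)
d=cam("wrist");save(d,"w3.png")
print(get_opening(),get_time_s(),get_force())
P=cloud(d);T=np.eye(4);T[:3,:3]=R;T[:3,3]=get_eef_pos()
L=(P-T[:3,3])@R   # tool coordinates
q=L[(L[...,2]>155)&(L[...,2]<166)&(abs(L[...,0])<26)&(abs(L[...,1])<21.5)]
print(len(q),q.min(0),q.max(0),np.median(q,0),cv2.minEnclosingCircle(q[:,:2].astype(np.float32)))
```

```text
open 43.09561583623752 24.999993922592694 [ 450.30425463 -304.92465278  215.52027424]
43.155685466886275 8.1917 [ 0.91418908  0.1241187  -1.15236791]
2770 [-21.4559556  -21.49809734 155.23746678] [ 22.3399322   21.49954428 165.98719123] [  1.18485068   0.95018004 160.84306368] ((0.2171722650527954, 0.9440486431121826), 22.98122787475586)
```

View pics/w3.png

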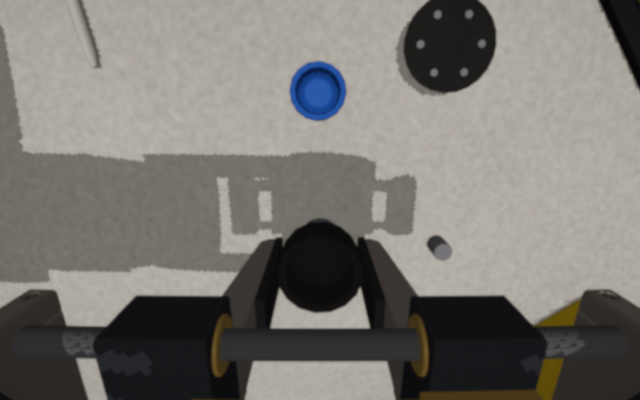

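Run:
```python
from h import *
w=5.742133;R=Rd(w)
s=np.array([572.2,-74.4])-0.4*R[:2,1]
move_pose([*s,345],R)
f0=np.array(get_force())
hit=servo_line([*s,297.3],velocity=30,until_force=4)
print(hit,get_eef_pos(),np.array(get_force())-f0,get_ft_torque(),get_time_s())
```

```text
False [571.83157958 -74.18285372 297.47773899] [-1.441816    0.55948374  1.41584412] [ 0.03065059  0.28244269 -0.02005908] 10.95
```

Run:
```python
from h import *
w=5.742133;R=Rd(w)
p=np.array(get_eef_pos())
servo_line([p[0],p[1],296.8],velocity=20,until_force=3)
set_gripper(80)
servo_line([p[0],p[1],400],velocity=150)
d=cam("wrist")
P=cloud(d);r=np.hypot(P[...,0]-572,P[...,1]+74)
for lo,hi,rr in((130,142,28),(106,118,14)):
    q=P[(P[...,2]>lo)&(P[...,2]<hi)&(r<rr)]
    print(len(q),np.median(q[:,2]),cv2.minEnclosingCircle(q[:,:2].astype(np.float32)))
print(get_time_s(),get_force())
```

```text
1054 136.4525396810963 ((571.8311157226562, -73.97366333007812), 21.815221786499023)
676 112.05325594161758 ((571.9052734375, -74.18238830566406), 13.94345760345459)
12.7833 [0.39855758 0.19412551 0.17062013]
```

Run:
```python
from h import *
R=Rd(0.3)
move_pose([508,333,430],R);print(get_qpos()[5])
d=cam("wrist");save(d,"w4.png")
P=cloud(d);r=np.hypot(P[...,0]-508,P[...,1]-333)
for lo,hi in((137,147),(115,147)):
    q=P[(P[...,2]>lo)&(P[...,2]<hi)&(r<40)]
    print(len(q),np.median(q,0),cv2.minEnclosingCircle(q[:,:2].astype(np.float32)))
q=P[(P[...,2]>88)&(P[...,2]<100)&(r<60)];print(len(q),np.nanmax(P[r<60][:,2]))
print(get_time_s())
```

```text
0.27787345334942637
363 [511.66953919 342.11636811 142.6457723 ] ((512.0330200195312, 341.41558837890625), 9.469536781311035)
451 [511.12991142 343.53029727 142.38717548] ((512.023193359375, 341.4454345703125), 9.498054504394531)
2611 356.1636397190093
14.3583
```

View pics/w4.png

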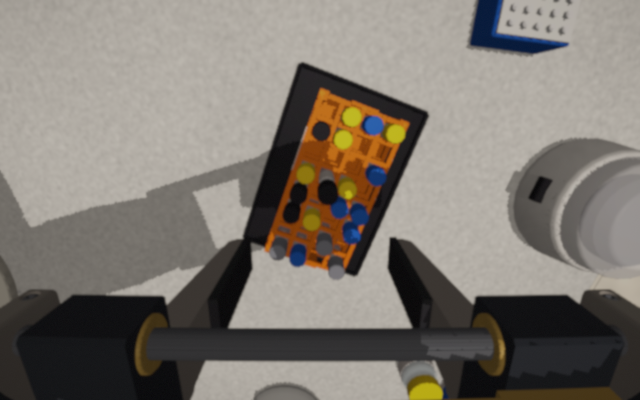

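Run:
```python
from h import *
R=Rd(0.3);c=np.array([512.0,341.4])
set_gripper(45)
servo_line([*c,340],R,velocity=150)
f=servo_line([*c,301],velocity=80,until_force=8)
set_gripper(10,50);print(f,get_opening(),get_gripper_force(),get_eef_pos())
servo_line([*c,475],velocity=120)
d=cam("wrist");print(get_opening(),get_time_s())
P=cloud(d);p=np.array(get_eef_pos())
L=(P-p)@np.array(get_tool_rot())
# tube body visible below the fingertips?
for lo,hi in((200,220),(220,240),(240,265),(265,300)):
    q=L[(L[...,2]>lo)&(L[...,2]<hi)&(np.hypot(L[...,0],L[...,1])<25)]
    print(lo,len(q),np.median(q,0) if len(q) else "", (q.min(0),q.max(0)) if len(q) else "")
d2=cam("side");save(d2,"s2.png");d3=cam("scene");save(d3,"s3.png",(300,0,560,200),3)
```

```text
False 17.882058701976906 50.00025987625122 [512.06697459 341.46318044 301.25235337]
17.922257284051234 18.5833
200 264 [  7.02631868  -0.37297494 209.05494237] (array([  0.69654362,  -8.68358512, 200.00311915]), array([  8.71119731,   7.52870127, 219.99281773]))
220 192 [  7.14623461  -0.34821104 228.28692702] (array([  1.22920811,  -8.6492357 , 220.11552517]), array([  8.46078889,   7.38501226, 239.96976217]))
240 185 [  6.71727722  -1.06231721 251.76873578] (array([  0.31751382,  -8.37016648, 240.21818776]), array([  8.04404449,   7.16928887, 264.86657265]))
265 125 [  6.67834836  -0.28866861 275.9422315 ] (array([ -0.89380082,  -8.06833113, 265.1532891 ]), array([  7.96297191,   7.38805553, 287.34435561]))
```

View pics/s3.png

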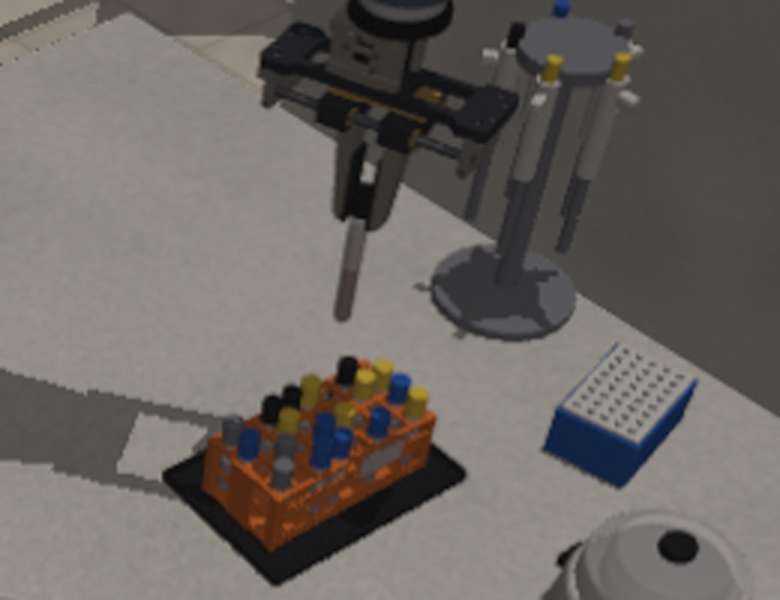

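Run:
```python
from h import *
s=np.array([571.9,-74.1])
servo_line([*s,475],velocity=180)
servo_line([*s,425],velocity=80)
pause(.3);f0=np.array(get_force())
hit=servo_line([*s,396],velocity=15,until_force=3)
z=get_eef_pos()[2];print(hit,z,get_force()-f0,get_opening(),get_time_s())
zt=z
for k in range(20):
    f=(np.array(get_force())-f0)[2]
    e=10-f
    if abs(e)<.7: break
    zt-=np.clip(e/1.5*.5,-1,1); servo_line([*s,zt],velocity=10); pause(.1)
    print(round(zt,2),np.round(get_eef_pos(),2),np.round(np.array(get_force())-f0,2))
print(get_time_s(),get_opening(),get_gripper_force(),get_ft_torque())
```

```text
True 404.88901200081006 [0.50436099 0.90848951 3.36537404] 17.66613632255119 23.5
403.89 [572.05 -74.11 404.18] [0.47 0.02 5.53]
402.89 [572.04 -74.11 403.24] [ 0.67 -0.55  6.31]
401.89 [572.09 -74.12 402.38] [ 1.   -0.27  7.62]
401.09 [572.12 -74.17 401.78] [0.77 0.15 8.82]
400.7 [572.14 -74.14 401.45] [0.34 0.62 9.87]
25.25 17.929021099629885 50.00281870365143 [-0.03909353  0.19050175  0.00942917]
```

Run:
```python
from h import *
pause(3.2)
print(get_eef_pos(),get_force(),get_opening(),get_time_s())
d=cam("scene");P=cloud(d);r=np.hypot(P[...,0]-572,P[...,1]+74)
q=P[(P[...,2]>124)&(P[...,2]<138)&(r<26)&(r>14)];print(len(q),np.percentile(q[:,2],[50,75,90]))
im=d["img"][...,::-1][120:270,230:400]
s=cam("side")["img"][...,::-1][130:250,270:400]
cv2.imwrite("pics/f.png",np.hstack([cv2.resize(im,(400,353),interpolation=cv2.INTER_CUBIC),cv2.resize(s,(382,353))]))
```

```text
[572.13400493 -74.16903829 401.45712502] [-1.75250731  0.49626884  9.72524762] 17.942888303852826 28.45
115 [129.30833317 130.62997629 131.75376133]
```

View pics/f.png

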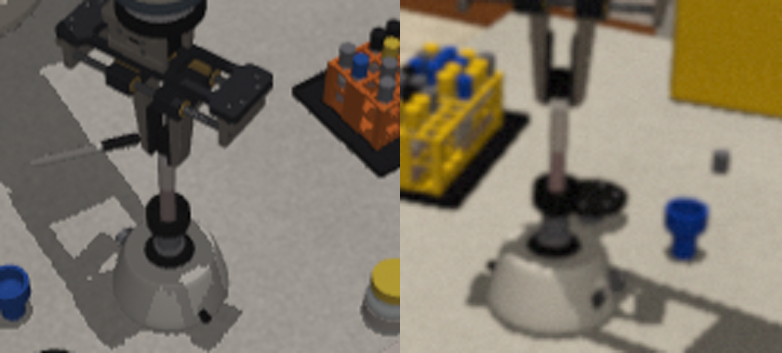

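The tube stands upright in the cup (left half, about (168,215)). The head is home on the spindle, and the steady 10 N push puts the spindle about 4 mm down.

```bash
python3 -c "
from rig import *
pause(0.3);print(get_force(),sign_off())"
```

```text
the job is handed in; nothing more can be done
[-0.64483506 -1.25298896  8.25448687] None
```

The job is handed in: the cup head is home on the spindle and let go, and the gripped tall tube is still pressing it about 4 mm down. It held for over 3 s at 9.7–9.9 N; the last reading, at hand-in, was 8.3 N, and no verdict came back.

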